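# Tamp the ballast stones level in the mill's ballast box

### The job

Tamp the heaped stones down with the hand tamper until they all lie on the box's false bottom in one level layer, working from the end of the box farthest from the robot to the near end, and at each end give an upright, firm push of about 15 newtons held for half a second, never as much as 30, which would squash the rubber pads under the false bottom. Touch the stones only with the tamper, keep them all in the box, and leave the other things on the bench alone. Then stand the tamper upright on the bench outside the box and let go.

Things in the scene. Friction and masses are not known exactly. Their poses are not given: they have to be found in the camera images.
- ballast_box: Open-topped box of brown fibreboard fixed to the bench, outside 148 (x) x 128 (y) x 72 (z) mm, walls 9 mm, inside 130 x 110 mm, rim 72 mm above the bench. Origin: centre of its underside; x is its long axis and points away from the robot (far end = +x, within 0.35 rad), z up.
- floor_top (a point): Centre of the upper face of the box's plywood false bottom, on which the stones lie: 22 mm above the bench (50 mm below the rim) when not pressed. Axes as the box's.
- box_floor (a joint): How far the false bottom is pressed down on its stiff rubber pads, in m: 0 at rest, hard stop at 0.003. Its stiff pads give about 1 mm per 12 N, straight down whatever the place pressed: a push of 15 N on the stones gives about 1.2 mm, 20 N about 1.6 mm; 30 N (2.5 mm) counts as squashing them.
- tamper_center (a point): Hand tamper standing upright on the bench, left or right of the box: square steel foot 52 x 52 x 10 mm, collar 38 mm across up to 18 mm, then a square wooden handle 26 x 26 mm up to 110 mm. 0.28-0.46 kg. Point: on its axis, 55 mm above the foot's underside. z up the handle; x, y square to the sides of handle and foot. Held some 80 mm above its underside, the hand stays clear of the box.
- stone0_center (a point): Centre of stone 0: a chunky grey ballast stone, about 30 mm across, loose in the box, 40 g. No two stones are alike: 22 to 33 mm thick, and each may end up on any side, so that how high they stand is only found by touch. On the false bottom its centre is 11 to 18 mm above it; riding on others, over 23 mm; a stone wedged there may need a second push a little to one side.
- stone1_center (a point): Centre of stone 1, like stone 0.
- stone2_center (a point): Centre of stone 2, like stone 0.
- stone3_center (a point): Centre of stone 3, like stone 0.
- stone4_center (a point): Centre of stone 4, like stone 0.
- stone5_center (a point): Centre of stone 5, like stone 0.
- stone6_center (a point): Centre of stone 6, like stone 0. Starts on top of the heap.
- stone7_center (a point): Centre of stone 7, like stone 0. Starts on top of the heap.
- wire_spool: Bystander, not to be disturbed: black spool of copper wire, 68 mm across, 40 mm high, standing on the other side of the box from the tamper. Origin: centre of its underside.
- stepper: Bystander, not to be disturbed: small square motor, 42 x 42 x 40 mm, shaft up to 64 mm, beyond the box. Origin: centre of its underside.
- glue: Bystander, not to be disturbed: white bottle, 44 mm across, 100 mm tall. Origin: centre of its underside.
- screwdriver: Bystander, not to be disturbed: screwdriver lying on the bench near the robot.

How it is judged:
On the way, in this order (a step that is already met when the one before it is completed fails the run):
1. firm push with the upright tamper in the far half of the box (foot's centre at least 12 mm beyond the middle; false bottom down over 0.9 mm, some 11 N, 0.3 s) (value of joint box_floor above 0.0009 m and x of tamper_center in the frame of ballast_box between 0.012 and 0.065 m and y of tamper_center in the frame of ballast_box between -0.055 and 0.055 m and z of tamper_center in the frame of ballast_box below 0.14 m and angle between tamper_center's own z axis and vertical below 0.2 rad), for 0.3 s.
2. then a firm push with the upright tamper in the near half (at least 12 mm on the robot's side of the middle; false bottom down over 0.9 mm, some 11 N, 0.3 s) (value of joint box_floor above 0.0009 m and x of tamper_center in the frame of ballast_box between -0.065 and -0.012 m and y of tamper_center in the frame of ballast_box between -0.055 and 0.055 m and z of tamper_center in the frame of ballast_box below 0.14 m and angle between tamper_center's own z axis and vertical below 0.2 rad), for 0.3 s.
At the end, for the whole second after the job is handed in: All eight stones are inside the box with their centres less than 20 mm above the false bottom (none rides on another), at rest; the tamper stands on the bench, upright within 0.1 rad, its axis over 100 mm from the box's centre, at rest (x of stone0_center in the frame of ballast_box between -0.065 and 0.065 m and y of stone0_center in the frame of ballast_box between -0.055 and 0.055 m and z of each of stone0_center, stone1_center, stone2_center, stone3_center, stone4_center, stone5_center, stone6_center, stone7_center in the frame of floor_top below 0.02 m and linear speed of each of stone0, stone1, stone2, stone3, stone4, stone5, stone6, stone7, tamper below 0.02 m/s and x of stone1_center in the frame of ballast_box between -0.065 and 0.065 m and y of stone1_center in the frame of ballast_box between -0.055 and 0.055 m and x of stone2_center in the frame of ballast_box between -0.065 and 0.065 m and y of stone2_center in the frame of ballast_box between -0.055 and 0.055 m and x of stone3_center in the frame of ballast_box between -0.065 and 0.065 m and y of stone3_center in the frame of ballast_box between -0.055 and 0.055 m and x of stone4_center in the frame of ballast_box between -0.065 and 0.065 m and y of stone4_center in the frame of ballast_box between -0.055 and 0.055 m and x of stone5_center in the frame of ballast_box between -0.065 and 0.065 m and y of stone5_center in the frame of ballast_box between -0.055 and 0.055 m and x of stone6_center in the frame of ballast_box between -0.065 and 0.065 m and y of stone6_center in the frame of ballast_box between -0.055 and 0.055 m and x of stone7_center in the frame of ballast_box between -0.065 and 0.065 m and y of stone7_center in the frame of ballast_box between -0.055 and 0.055 m and height (world z) of tamper_center between 0.045 and 0.06 m and angle between tamper_center's own z axis and vertical below 0.1 rad and horizontal distance between tamper_center and ballast_box above 0.1 m); the robot touches nothing.
It fails at once if the rubber pads under the false bottom are squashed (false bottom down more than 2.5 mm, some 30 N) (value of joint box_floor above 0.0025 m).
It fails at once if the fingers push a stone (over 2 N) (contact force between the fingers and stone0 above 2 N or contact force between the fingers and stone1 above 2 N or contact force between the fingers and stone2 above 2 N or contact force between the fingers and stone3 above 2 N or contact force between the fingers and stone4 above 2 N or contact force between the fingers and stone5 above 2 N or contact force between the fingers and stone6 above 2 N or contact force between the fingers and stone7 above 2 N).
It fails at once if a bystander is shifted more than 30 mm (distance of any of wire_spool, stepper, glue, screwdriver from where it was at the start of the episode above 0.03 m).
It also fails if it takes over 72 s, if anything falls off the work surface, if the arm or the gripper's body presses on something with over 40 N, if the wrist force passes 120 N, or if a joint passes its speed limit or range.

### The arm

A 7-joint arm with a two-finger parallel gripper is mounted at the origin on the work surface. World frame = base frame: x ahead of the robot, y to its left, z up, the work surface at z = 0. Lengths are in m, angles in rad, forces in N, time in s.
With the tool pointing down it reaches from about 0.425 to 0.925 m from the base axis. Payload 6.8 kg.
Tool frame: the origin (TCP) lies between the finger pads; the fingertips stand finger_overhang ahead of it and the grasp point (between the pads) lies 6 mm ahead of it (finger_overhang is the distance from the TCP to the fingertips, in m); z points along the fingers, y is the line along which they close (so a half turn about z gives the same grasp; the last joint's range is limited). The gripper opens to 85 mm and grips with 20 to 120 N. Pads are 22 mm wide; open, the fingers measure 114 mm over their backs; the gripper's body (76 mm by 85 mm) begins 54 mm behind the grasp point. The pads swing forward as they close: fully open they stand 13 mm farther back than shut.
Start: joints at [-1.383, 0.477, 0.022, 1.555, -0.011, 1.109, -0.083], TCP at [0.197, 0.646, 0.256] pointing down, gripper open.
Joint ranges: [-2.96, 2.96], [-0.34, 2.1], [-1.41, 1.46], [0.24, 2.44], [-1.37, 4.51], [0.17, 1.92], [-2.96, 2.96]. Speed limits (rad/s): [2.39, 2.39, 3.14, 3.14, 3.14, 3.14, 3.14].

### API

Orientations are given as a unit quaternion [w, x, y, z].
In Python, from station import * gives the robot as it stands.
- The arm moves only by the tool drive_tool, never from a script. Its argument "increments" is a list of rows, each an object of numbers: "claw": the finger opening in m, from 0 to 0.0854; "dx", "dy", "dz": the shift along the tool's x, y, z in m; "wx", "wy", "wz": the turn, a rotation vector about the tool's x, y, z in degrees. A call has 1 to 20 rows; each row shifts and turns the commanded pose from where the row before left it, along the tool's axes as they then stand; what a row does not reach is not made up. A row lasts 1/8 s, in which the tool goes at most 62.5 mm and 10.7 degrees, less where a joint would pass 70% of its speed; a pose out of reach is approached as far as the arm can. A call with a gripper value outside its range is refused whole. The fingers move at their own pace and stop on an object; "newtons" is the grip in N (left out, the last holds). Time passes only in rows, so rows that do not move let the fingers close. It gives the time, the measured TCP pose, the force, the opening and the grip force at its end, in the units of the state.
- get_obs(): the state, without advancing time (a new reading comes with each control period).
- read_camera(name): name is "scene" or "top" or "wrist"; returns (picture, depth): 384x512x3 uint8, red, green, blue; 384x512 float32, m along the optical axis (not along the pixel's ray), 0 where there is no reading.
- calibration(name): a dict with "intrinsics" (3x3 intrinsics, pixels), "R" (3x3) and "t" (3): a world point X has camera coordinates R X + t; the wrist camera has in their place "mount" (4x4, takes a point from camera to tool coordinates, whose origin is the TCP and whose axes are the flange's). Camera axes: x right, y down, z forward; pixel columns grow to the right and rows downward; lengths in m; the calibration is good to about 2 mm. A picture is of the moment at which its call begins: read the wrist's pose just before it. calibration takes no time and is no camera call.
- hand_in(): hands the job in; it is judged then, once.
The state is a dict: "t": time; "q": joint angles; "joint_vel": joint speeds; "joint_torque": joint torques, N m; "eef_pos": TCP position; "tool_rot": TCP orientation; "contact_force": force on the tool from outside, world axes, zero at the start; "torque": the same for the moment, N m; "gripper_width": opening from 0.0 (shut) to 1.0 (fully open); "grasp_force": force on a finger pad.
Only numpy, scipy, OpenCV 4.12 (cv2) and the standard library are available. Lean on these libraries where they do the work, as an engineer would, in place of code of your own. Each camera call takes 0.05 s, during which the arm holds its last target. There are 200 camera calls.

## Working session

There is one attempt and no reset: what is moved stays moved. The work goes in short steps, Python scripts to look and compute and a tool call to move; the robot and the scene stay as the last step left them, time stands still between calls to the robot, and variables do not carry over. Pictures are saved under pics/ and viewed, at most 10 in all, crops included, and the job is handed in when it is done.

Besides the shell and the picture viewer there is one more tool, called after "Request:" by a JSON object that holds its "api" and its "payload". drive_tool: Moves the arm, as the interface text tells. Its arguments: {"type":"object","properties":{"increments":{"type":"array","items":{"type":"object","properties":{"claw":{"type":"number"},"dx":{"type":"number"},"dy":{"type":"number"},"dz":{"type":"number"},"wx":{"type":"number"},"wy":{"type":"number"},"wz":{"type":"number"}}}},"newtons":{"type":"number"}},"required":["increments"]}

```bash
mkdir -p pics
cat > h.py <<'E'
from station import *
import numpy as np, cv2
def save(n,f):
    p,d=read_camera(n); cv2.imwrite('pics/'+f+'.png',p[:,:,::-1]); np.savez('pics/'+f+'.npz',p=p,d=d); return p,d
def world(n,d):
    c=calibration(n);K=np.array(c['intrinsics']);v,u=np.mgrid[:384,:512]
    r=np.stack([(u-K[0,2])/K[0,0],(v-K[1,2])/K[1,1],np.ones_like(u,float)],-1)*d[...,None]
    return (r-np.array(c['t']))@np.array(c['R'])   # R^T (x-t)
E
python3 - <<'E'
from h import *
o=get_obs();print(o)
for n in('top','scene'):
    p,d=save(n,n+'0'); c=calibration(n);print(n,c)
a=cv2.imread('pics/top0.png');cv2.imwrite('pics/both.png',cv2.resize(np.vstack([a,cv2.imread('pics/scene0.png')]),(400,600)))
import station;print([x for x in dir(station) if not x.startswith('_')])
try: print(finger_overhang)
except Exception as e: print(e)
E
```

```text
{'t': 0.0, 'q': array([-1.38309004,  0.47779751,  0.02230431,  1.55647711, -0.01152027,
        1.10929707, -0.0831128 ]), 'joint_vel': array([ 1.83462998e-03, -8.43455167e-05, -1.64448524e-03,  3.93276307e-04,
        3.23214765e-05,  1.34718873e-03,  2.56893815e-04]), 'joint_torque': array([-1.09854800e-04, -5.96442819e+01,  1.60793625e+00, -2.81203938e+01,
        1.24320877e-02,  9.09651106e-03,  1.91646950e-05]), 'eef_pos': array([0.19659289, 0.64515061, 0.25531589]), 'tool_rot': array([-8.49249872e-05,  1.47349113e-01,  9.89084112e-01, -9.22033816e-04]), 'contact_force': array([-0.0018612 , -0.22128255, -0.43196503]), 'torque': array([ 0.00697643, -0.01231914,  0.02830414]), 'grasp_force': 0.0, 'gripper_width': 0.9997966846824233}
top {'intrinsics': array([[387.51026941,   0.        , 263.84607295],
       [  0.        , 387.51026941, 194.15077154],
       [  0.        ,   0.        ,   1.        ]]), 'R': array([[ 0.06872095, -0.99761901, -0.00580824],
       [-0.97593636, -0.06601738, -0.20782187],
       [ 0.20694361,  0.01995019, -0.97814944]]), 't': array([-0.02466237,  0.56743927,  0.76171612])}
scene {'intrinsics': array([[386.96632155,   0.        , 257.03504799],
       [  0.        , 386.96632155, 190.79841502],
       [  0.        ,   0.        ,   1.        ]]), 'R': array([[-0.20532589,  0.97859538,  0.01386978],
       [ 0.5217972 ,  0.12144942, -0.84438008],
       [-0.82799092, -0.16613587, -0.53556504]]), 't': array([ 0.10165869, -0.23438237,  1.55697513])}
['PlanningError', 'calibration', 'finger_overhang', 'get_obs', 'hand_in', 'read_camera']
0.025
```

View pics/top0.png

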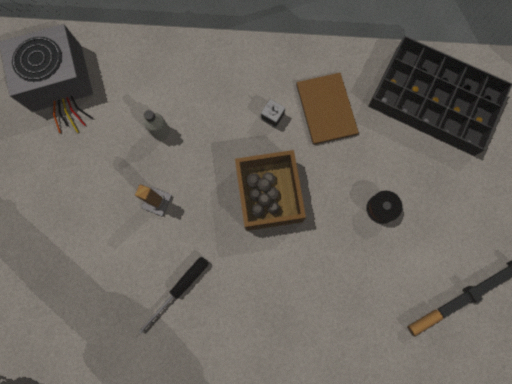

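The top view shows the box at about (270,190) with the stones in its left half. The tamper is to its left at (152,198), the glue is at (155,122), the stepper at (273,112), the spool at (385,207), and the screwdriver runs from (150,325) to (205,265).

```bash
cat > m.py <<'E'
from h import *
def load(f): z=np.load('pics/'+f+'.npz'); return z['p'],z['d']
p,d=load('top0'); W=world('top',d)
v,u=np.mgrid[:384,:512]
def reg(u0,u1,v0,v1,z0,z1): return (u>=u0)&(u<u1)&(v>=v0)&(v<v1)&(W[...,2]>z0)&(W[...,2]<z1)&(d>0)
def rect(m):
    P=W[m]; r=cv2.minAreaRect(P[:,:2].astype(np.float32)*1000); return r, np.median(P[:,2]), m.sum()
print('bench z',np.median(W[reg(220,300,300,360,-1,1)][:,2]))
print('rim',rect(reg(225,315,140,240,.06,.08)))
print('handle top',rect(reg(125,165,175,215,.10,.12)))
m=reg(125,180,175,222,.005,.03);print('foot',rect(m))
for n,a in dict(spool=(360,410,185,230),step=(258,290,95,130),glue=(140,170,100,140)).items():
    print(n,rect(reg(*a,.015,.15)))
s=reg(235,305,150,230,.03,.13); hsv=cv2.cvtColor(p,cv2.COLOR_RGB2HSV); s&=hsv[...,1]<70
print('stones',rect(s),W[s][:,2].max())
E
python3 m.py
python3 - <<'E'
import cv2,numpy as np
a=cv2.imread('pics/top0.png');b=cv2.imread('pics/scene0.png')
cv2.imwrite('pics/c0.png',np.hstack([cv2.resize(a[140:240,120:320],(800,400),interpolation=3)]))
E
```

```text
bench z -0.001550056372283471
rim (((580.9287109375, 4.217384338378906), (149.02700805664062, 127.919677734375), 12.802142143249512), np.float64(0.07006664969509369), np.int64(1362))
handle top (((545.9310302734375, 255.8319549560547), (25.633832931518555, 26.107986450195312), 73.3616943359375), np.float64(0.10806914276756868), np.int64(171))
foot (((545.8839111328125, 256.6996154785156), (52.174747467041016, 52.008995056152344), 72.70703887939453), np.float64(0.00932433037913525), np.int64(349))
spool (((564.259521484375, -250.15625), (66.25637817382812, 66.56905364990234), 0.749484121799469), np.float64(0.03819521699806362), np.int64(775))
step (((768.2894897460938, 8.558353424072266), (42.47261047363281, 42.718894958496094), 62.59768295288086), np.float64(0.038121335967055706), np.int64(393))
glue (((710.6207275390625, 266.734375), (35.61525344848633, 43.44207763671875), 37.82578659057617), np.float64(0.06574732272444975), np.int64(481))
stones (((569.3616943359375, 25.420879364013672), (135.7407989501953, 81.43240356445312), 12.807119369506836), np.float64(0.04672417570888725), np.int64(950)) 0.07596799906467258
```

View pics/c0.png

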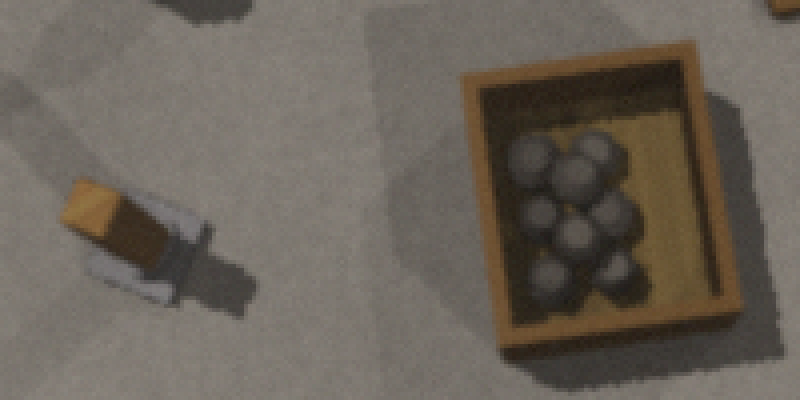

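View pics/scene0.png

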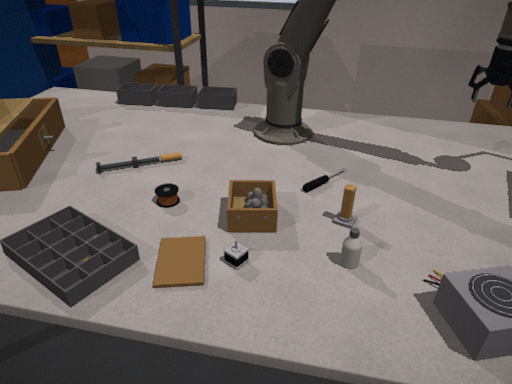

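The scene view confirms this: the tamper stands upright at (347,203), the box is at (252,205), and the stones are heaped on the robot's left side of it. By the top depth, the box is at (0.581, 0.004) with yaw 12.8°. The tamper is at (0.546, 0.256) with yaw −17°, and the tool already has that yaw.

Request:
{"api": "drive_tool", "payload": {"increments": [{"claw":0.085,"dx":-0.032,"dy":-0.0193,"dz":0.006},{"dx":-0.032,"dy":-0.0193,"dz":0.006},{"dx":-0.032,"dy":-0.0193,"dz":0.006},{"dx":-0.032,"dy":-0.0193,"dz":0.006},{"dx":-0.032,"dy":-0.0193,"dz":0.006},{"dx":-0.032,"dy":-0.0193,"dz":0.006},{"dx":-0.032,"dy":-0.0193,"dz":0.006},{"dx":-0.032,"dy":-0.0193,"dz":0.006},{"dx":-0.032,"dy":-0.0193,"dz":0.006},{"dx":-0.032,"dy":-0.0193,"dz":0.006},{"dx":-0.032,"dy":-0.0193,"dz":0.006},{"dx":-0.032,"dy":-0.0193,"dz":0.006},{"dx":-0.032,"dy":-0.0193,"dz":0.006},{"dx":-0.032,"dy":-0.0193,"dz":0.006},{},{}]}}

```text
schema error: expected keys claw, dx, dy, dz, wx, wy, wz
```

```bash
cat >> h.py <<'E'
from scipy.spatial.transform import Rotation as Ro
def tool(o): 
    w,x,y,z=o['tool_rot']; return Ro.from_quat([x,y,z,w]).as_matrix()
def delta(target,yaw=None,zdown=True):
    o=get_obs(); R=tool(o); print('t',o['t'],'pos',o['eef_pos'].round(4),'F',o['contact_force'].round(2),'M',o['torque'].round(2),'grasp',o['grasp_force'],o['gripper_width'])
    print('tilt axis z',R[:,2].round(4),'yaw x deg',np.degrees(np.arctan2(R[1,0],R[0,0])).round(2))
    print('tool delta mm',(R.T@(np.array(target)-o['eef_pos'])*1000).round(1))
E
python3 -c "
from h import *
delta([.546,.2562,.086])"
```

```text
t 0.1 pos [0.1966 0.6452 0.2554] F [-0.47  0.23  0.44] M [-0.   -0.02 -0.  ] grasp 0.0 1.0002098953328185
tilt axis z [-4.0e-04 -1.6e-03 -1.0e+00] yaw x deg 163.05
tool delta mm [-447.6 -270.   169.9]
```

Request:
{"api": "drive_tool", "payload": {"increments": [{"claw":0.085,"dx":-0.032,"dy":-0.0193,"dz":0.006,"wx":0,"wy":0,"wz":0},{"claw":0.085,"dx":-0.032,"dy":-0.0193,"dz":0.006,"wx":0,"wy":0,"wz":0},{"claw":0.085,"dx":-0.032,"dy":-0.0193,"dz":0.006,"wx":0,"wy":0,"wz":0},{"claw":0.085,"dx":-0.032,"dy":-0.0193,"dz":0.006,"wx":0,"wy":0,"wz":0},{"claw":0.085,"dx":-0.032,"dy":-0.0193,"dz":0.006,"wx":0,"wy":0,"wz":0},{"claw":0.085,"dx":-0.032,"dy":-0.0193,"dz":0.006,"wx":0,"wy":0,"wz":0},{"claw":0.085,"dx":-0.032,"dy":-0.0193,"dz":0.006,"wx":0,"wy":0,"wz":0},{"claw":0.085,"dx":-0.032,"dy":-0.0193,"dz":0.006,"wx":0,"wy":0,"wz":0},{"claw":0.085,"dx":-0.032,"dy":-0.0193,"dz":0.006,"wx":0,"wy":0,"wz":0},{"claw":0.085,"dx":-0.032,"dy":-0.0193,"dz":0.006,"wx":0,"wy":0,"wz":0},{"claw":0.085,"dx":-0.032,"dy":-0.0193,"dz":0.006,"wx":0,"wy":0,"wz":0},{"claw":0.085,"dx":-0.032,"dy":-0.0193,"dz":0.006,"wx":0,"wy":0,"wz":0},{"claw":0.085,"dx":-0.032,"dy":-0.0193,"dz":0.006,"wx":0,"wy":0,"wz":0},{"claw":0.085,"dx":-0.032,"dy":-0.0193,"dz":0.006,"wx":0,"wy":0,"wz":0},{"claw":0.085,"dx":0,"dy":0,"dz":0,"wx":0,"wy":0,"wz":0},{"claw":0.085,"dx":0,"dy":0,"dz":0,"wx":0,"wy":0,"wz":0}]}}

```text
t: 2.1
eef_pos: [0.546, 0.2572, 0.172]
tool_rot: [-0.0, 0.147, 0.989, 0.0]
contact_force: [-0.3, 0.6, -0.7]
gripper_width: 0.997
grasp_force: 0.0
```

```bash
python3 -c "
from h import *
delta([.546,.2562,.086])"
```

```text
t 2.1 pos [0.546  0.2572 0.172 ] F [-0.27  0.56 -0.65] M [-0.04  0.01  0.03] grasp 0.0 0.9971411444239322
tilt axis z [-9.e-04  2.e-04 -1.e+00] yaw x deg 163.07
tool delta mm [-0.4 -0.9 86. ]
```

Excellent tracking. I'll descend and grip.

Request:
{"api": "drive_tool", "payload": {"increments": [{"claw":0.085,"dx":0,"dy":-0.001,"dz":0.022,"wx":0,"wy":0,"wz":0},{"claw":0.085,"dx":0,"dy":0,"dz":0.022,"wx":0,"wy":0,"wz":0},{"claw":0.085,"dx":0,"dy":0,"dz":0.022,"wx":0,"wy":0,"wz":0},{"claw":0.085,"dx":0,"dy":0,"dz":0.02,"wx":0,"wy":0,"wz":0},{"claw":0.085,"dx":0,"dy":0,"dz":0,"wx":0,"wy":0,"wz":0},{"claw":0.04,"dx":0,"dy":0,"dz":0,"wx":0,"wy":0,"wz":0},{"claw":0.04,"dx":0,"dy":0,"dz":0,"wx":0,"wy":0,"wz":0},{"claw":0.01,"dx":0,"dy":0,"dz":0,"wx":0,"wy":0,"wz":0},{"claw":0.01,"dx":0,"dy":0,"dz":0,"wx":0,"wy":0,"wz":0},{"claw":0.01,"dx":0,"dy":0,"dz":0,"wx":0,"wy":0,"wz":0},{"claw":0.01,"dx":0,"dy":0,"dz":0,"wx":0,"wy":0,"wz":0},{"claw":0.01,"dx":0,"dy":0,"dz":0,"wx":0,"wy":0,"wz":0}], "newtons": 90}}

```text
t: 3.6
eef_pos: [0.5469, 0.256, 0.0871]
tool_rot: [0.001, 0.147, 0.989, 0.001]
contact_force: [-0.4, 0.3, 5.9]
gripper_width: 0.294
grasp_force: 89.3
```

```bash
python3 -c "
from h import *
delta([.546,.2562,.22])"
```

```text
t 3.6 pos [0.5469 0.256  0.0871] F [-0.41  0.31  5.92] M [-0.07  0.16 -0.06] grasp 89.2924690246582 0.2939820843263012
tilt axis z [ 1.3e-03  9.0e-04 -1.0e+00] yaw x deg 163.05
tool delta mm [ 7.000e-01  1.000e-01 -1.329e+02]
```

Request:
{"api": "drive_tool", "payload": {"increments": [{"claw":0.01,"dx":0,"dy":0,"dz":-0.015,"wx":0,"wy":0,"wz":0},{"claw":0.01,"dx":0,"dy":0,"dz":-0.015,"wx":0,"wy":0,"wz":0},{"claw":0.01,"dx":0,"dy":0,"dz":-0.02,"wx":0,"wy":0,"wz":-4.95},{"claw":0.01,"dx":0,"dy":0,"dz":-0.02,"wx":0,"wy":0,"wz":-5},{"claw":0.01,"dx":0,"dy":0,"dz":-0.02,"wx":0,"wy":0,"wz":-5},{"claw":0.01,"dx":0,"dy":0,"dz":-0.02,"wx":0,"wy":0,"wz":-5},{"claw":0.01,"dx":0,"dy":0,"dz":-0.01,"wx":0,"wy":0,"wz":-5},{"claw":0.01,"dx":0,"dy":0,"dz":0,"wx":0,"wy":0,"wz":-5},{"claw":0.01,"dx":0,"dy":0,"dz":0,"wx":0,"wy":0,"wz":0},{"claw":0.01,"dx":0,"dy":0,"dz":0,"wx":0,"wy":0,"wz":0}]}}

```text
t: 4.85
eef_pos: [0.546, 0.2555, 0.2064]
tool_rot: [-0.0, -0.112, 0.994, -0.0]
contact_force: [0.3, 0.9, -3.3]
gripper_width: 0.291
grasp_force: 88.8
```

```bash
cat >> h.py <<'E'
C=np.array([.581,.0042]);Y=np.radians(12.8)
B=np.array([[np.cos(Y),-np.sin(Y)],[np.sin(Y),np.cos(Y)]])  # box->world
def boxpt(x,y,z): return np.r_[C+B@[x,y],z]
def tobox(P): return np.c_[(P[:,:2]-C)@B,P[:,2]]
def heightmap(n,d,p):
    W=world(n,d).reshape(-1,3); ok=(d.reshape(-1)>0); P=tobox(W)*1000
    ok&=(abs(P[:,0])<64)&(abs(P[:,1])<54)
    g=np.zeros((13,11))
    for x,y,z in P[ok]:
        i=int((65-x)//10); j=int((55-y)//10); g[i,j]=max(g[i,j],z)
    print('rows x +60..-60, cols y +50..-50 (z mm above bench, +1.5 bias to add)');print(g.round().astype(int))
E
python3 - <<'E'
from h import *
z=np.load('pics/top0.npz'); heightmap('top',z['d'],z['p'])
delta(boxpt(.026,.008,.207))
delta(boxpt(-.026,.008,.207))
print(get_obs()['q'].round(2))
E
```

```text
rows x +60..-60, cols y +50..-50 (z mm above bench, +1.5 bias to add)
[[23 43 22 24 57 23 37 23 49 69 57]
 [22 23 23 23 22 23 22 22 22 23 22]
 [24 48 49 46 38 43 40 24 21 22 21]
 [42 51 51 51 53 46 44 39 23 23 23]
 [25 52 51 61 66 59 44 36 24 23 22]
 [22 44 49 64 64 65 39 23 22 23 23]
 [26 53 54 60 62 59 46 43 23 22 24]
 [24 53 66 73 71 47 48 41 23 23 23]
 [24 42 68 76 75 71 42 23 23 25 22]
 [24 45 68 74 76 69 50 22 23 23 23]
 [35 45 46 57 50 51 52 23 24 23 23]
 [24 39 44 40 44 51 47 24 23 23 22]
 [23 22 22 22 20 20 22 22 23 22 22]]
t 4.85 pos [0.546  0.2555 0.2064] F [ 0.29  0.94 -3.31] M [-0.06 -0.    0.03] grasp 88.76657366752625 0.29062523531426027
tilt axis z [-3.e-04 -2.e-04 -1.e+00] yaw x deg -167.1
tool delta mm [  -4.  -244.8   -0.6]
t 4.85 pos [0.546  0.2555 0.2064] F [ 0.29  0.94 -3.31] M [-0.06 -0.    0.03] grasp 88.76657366752625 0.29062523531426027
tilt axis z [-3.e-04 -2.e-04 -1.e+00] yaw x deg -167.1
tool delta mm [  48.  -244.7   -0.6]
[-0.56  0.41  0.02  1.79 -0.01  0.95  1.27]
```

Request:
{"api": "drive_tool", "payload": {"increments": [{"claw":0.01,"dx":0,"dy":-0.015,"dz":0,"wx":0,"wy":0,"wz":0},{"claw":0.01,"dx":0,"dy":-0.03,"dz":0,"wx":0,"wy":0,"wz":0},{"claw":0.01,"dx":-0.005,"dy":-0.04,"dz":0,"wx":0,"wy":0,"wz":0},{"claw":0.01,"dx":0,"dy":-0.04,"dz":0,"wx":0,"wy":0,"wz":0},{"claw":0.01,"dx":0,"dy":-0.04,"dz":0,"wx":0,"wy":0,"wz":0},{"claw":0.01,"dx":0,"dy":-0.04,"dz":0,"wx":0,"wy":0,"wz":0},{"claw":0.01,"dx":0,"dy":-0.025,"dz":0,"wx":0,"wy":0,"wz":0},{"claw":0.01,"dx":0,"dy":-0.013,"dz":0.015,"wx":0,"wy":0,"wz":0},{"claw":0.01,"dx":0,"dy":0,"dz":0.015,"wx":0,"wy":0,"wz":0},{"claw":0.01,"dx":0,"dy":0,"dz":0.008,"wx":0,"wy":0,"wz":0},{"claw":0.01,"dx":0,"dy":0,"dz":0,"wx":0,"wy":0,"wz":0}]}}

```text
t: 6.22
eef_pos: [0.6049, 0.0216, 0.167]
tool_rot: [-0.001, -0.114, 0.993, 0.0]
contact_force: [-0.1, 0.5, -3.4]
gripper_width: 0.297
grasp_force: 88.8
```

Run:
```python
from h import *
delta(boxpt(.027,.010,.153))
save('scene','s1'); a=cv2.imread('pics/s1.png')[150:270,180:340]; cv2.imwrite('pics/s1c.png',cv2.resize(a,(640,480),interpolation=3))
```

```text
t 6.225 pos [0.6049 0.0216 0.167 ] F [-0.13  0.48 -3.38] M [-0.   -0.04 -0.  ] grasp 88.78429055213928 0.29744012564030914
tilt axis z [-2.4e-03  4.0e-04 -1.0e+00] yaw x deg -166.88
tool delta mm [ 0.2 -1.6 14. ]
```

View pics/s1c.png

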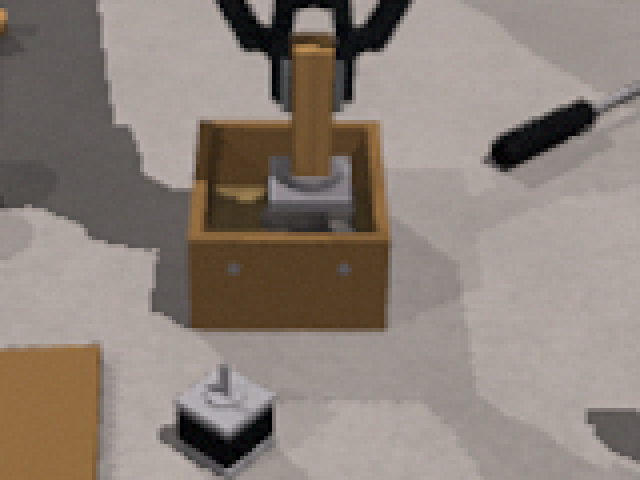

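The tamper hangs upright over the far half of the box, with its foot at about (310,185) in the crop and just above the stones. I'll go down slowly.

Request:
{"api": "drive_tool", "payload": {"increments": [{"claw":0.01,"dx":0,"dy":-0.001,"dz":0.003,"wx":0,"wy":0,"wz":0},{"claw":0.01,"dx":0,"dy":0,"dz":0.003,"wx":0,"wy":0,"wz":0},{"claw":0.01,"dx":0,"dy":0,"dz":0.003,"wx":0,"wy":0,"wz":0},{"claw":0.01,"dx":0,"dy":0,"dz":0.002,"wx":0,"wy":0,"wz":0},{"claw":0.01,"dx":0,"dy":0,"dz":0.002,"wx":0,"wy":0,"wz":0},{"claw":0.01,"dx":0,"dy":0,"dz":0,"wx":0,"wy":0,"wz":0}]}}

```text
t: 7.02
eef_pos: [0.6059, 0.019, 0.1551]
tool_rot: [-0.0, -0.113, 0.994, 0.0]
contact_force: [0.3, -0.4, -3.5]
gripper_width: 0.296
grasp_force: 88.8
```

Request:
{"api": "drive_tool", "payload": {"increments": [{"claw":0.01,"dx":0,"dy":0,"dz":0.002,"wx":0,"wy":0,"wz":0},{"claw":0.01,"dx":0,"dy":0,"dz":0.002,"wx":0,"wy":0,"wz":0},{"claw":0.01,"dx":0,"dy":0,"dz":0,"wx":0,"wy":0,"wz":0}]}}

```text
t: 7.4
eef_pos: [0.606, 0.0192, 0.1512]
tool_rot: [0.0, -0.113, 0.994, 0.0]
contact_force: [-0.6, 0.9, -2.3]
gripper_width: 0.292
grasp_force: 89.0
```

Contact seems to be starting. I'll continue.

Request:
{"api": "drive_tool", "payload": {"increments": [{"claw":0.01,"dx":0,"dy":0,"dz":0.002,"wx":0,"wy":0,"wz":0},{"claw":0.01,"dx":0,"dy":0,"dz":0.001,"wx":0,"wy":0,"wz":0},{"claw":0.01,"dx":0,"dy":0,"dz":0,"wx":0,"wy":0,"wz":0}]}}

```text
t: 7.78
eef_pos: [0.6059, 0.019, 0.1482]
tool_rot: [-0.0, -0.113, 0.994, -0.0]
contact_force: [-0.7, -0.1, -2.4]
gripper_width: 0.294
grasp_force: 89.0
```

Request:
{"api": "drive_tool", "payload": {"increments": [{"claw":0.01,"dx":0,"dy":0,"dz":0.0015,"wx":0,"wy":0,"wz":0},{"claw":0.01,"dx":0,"dy":0,"dz":0.0015,"wx":0,"wy":0,"wz":0},{"claw":0.01,"dx":0,"dy":0,"dz":0,"wx":0,"wy":0,"wz":0}]}}

```text
t: 8.15
eef_pos: [0.6061, 0.0191, 0.1453]
tool_rot: [0.0, -0.113, 0.994, 0.0]
contact_force: [-0.5, 0.6, -1.6]
gripper_width: 0.292
grasp_force: 89.0
```

Request:
{"api": "drive_tool", "payload": {"increments": [{"claw":0.01,"dx":0,"dy":0,"dz":0.0015,"wx":0,"wy":0,"wz":0},{"claw":0.01,"dx":0,"dy":0,"dz":0.0015,"wx":0,"wy":0,"wz":0},{"claw":0.01,"dx":0,"dy":0,"dz":0,"wx":0,"wy":0,"wz":0}]}}

```text
t: 8.52
eef_pos: [0.6059, 0.0191, 0.1421]
tool_rot: [-0.0, -0.113, 0.994, 0.0]
contact_force: [-0.0, 1.4, -2.4]
gripper_width: 0.293
grasp_force: 89.1
```

Request:
{"api": "drive_tool", "payload": {"increments": [{"claw":0.01,"dx":0,"dy":0,"dz":0.001,"wx":0,"wy":0,"wz":0},{"claw":0.01,"dx":0,"dy":0,"dz":0.001,"wx":0,"wy":0,"wz":0},{"claw":0.01,"dx":0,"dy":0,"dz":0,"wx":0,"wy":0,"wz":0}]}}

```text
t: 8.9
eef_pos: [0.6058, 0.0189, 0.14]
tool_rot: [-0.0, -0.113, 0.994, -0.0]
contact_force: [0.2, 0.7, -3.6]
gripper_width: 0.291
grasp_force: 89.0
```

Request:
{"api": "drive_tool", "payload": {"increments": [{"claw":0.01,"dx":0,"dy":0,"dz":0.0006,"wx":0,"wy":0,"wz":0},{"claw":0.01,"dx":0,"dy":0,"dz":0.0004,"wx":0,"wy":0,"wz":0},{"claw":0.01,"dx":0,"dy":0,"dz":0,"wx":0,"wy":0,"wz":0}]}}

```text
t: 9.28
eef_pos: [0.6063, 0.019, 0.1396]
tool_rot: [0.0, -0.113, 0.994, -0.0]
contact_force: [-0.9, -0.1, -0.1]
gripper_width: 0.294
grasp_force: 89.3
```

Request:
{"api": "drive_tool", "payload": {"increments": [{"claw":0.01,"dx":0,"dy":0,"dz":0.0005,"wx":0,"wy":0,"wz":0},{"claw":0.01,"dx":0,"dy":0,"dz":0,"wx":0,"wy":0,"wz":0}]}}

```text
t: 9.52
eef_pos: [0.6064, 0.0191, 0.1392]
tool_rot: [0.001, -0.113, 0.994, 0.0]
contact_force: [0.4, 0.1, 2.2]
gripper_width: 0.294
grasp_force: 89.6
```

Request:
{"api": "drive_tool", "payload": {"increments": [{"claw":0.01,"dx":0,"dy":0,"dz":0.0005,"wx":0,"wy":0,"wz":0},{"claw":0.01,"dx":0,"dy":0,"dz":0,"wx":0,"wy":0,"wz":0}]}}

```text
t: 9.78
eef_pos: [0.6066, 0.0191, 0.1389]
tool_rot: [0.001, -0.113, 0.994, 0.0]
contact_force: [-0.1, -0.6, 5.5]
gripper_width: 0.295
grasp_force: 89.9
```

Request:
{"api": "drive_tool", "payload": {"increments": [{"claw":0.01,"dx":0,"dy":0,"dz":0.0005,"wx":0,"wy":0,"wz":0},{"claw":0.01,"dx":0,"dy":0,"dz":0.0003,"wx":0,"wy":0,"wz":0},{"claw":0.01,"dx":0,"dy":0,"dz":0,"wx":0,"wy":0,"wz":0}]}}

```text
t: 10.15
eef_pos: [0.6071, 0.0192, 0.1386]
tool_rot: [0.001, -0.113, 0.994, 0.0]
contact_force: [0.5, 1.3, 7.2]
gripper_width: 0.292
grasp_force: 90.2
```

Request:
{"api": "drive_tool", "payload": {"increments": [{"claw":0.01,"dx":0,"dy":0,"dz":0.0006,"wx":0,"wy":0,"wz":0},{"claw":0.01,"dx":0,"dy":0,"dz":0,"wx":0,"wy":0,"wz":0}]}}

```text
t: 10.4
eef_pos: [0.6075, 0.0193, 0.1383]
tool_rot: [0.002, -0.113, 0.994, 0.0]
contact_force: [1.4, 0.3, 8.2]
gripper_width: 0.292
grasp_force: 90.5
```

Request:
{"api": "drive_tool", "payload": {"increments": [{"claw":0.01,"dx":0,"dy":0,"dz":0.0004,"wx":0,"wy":0,"wz":0},{"claw":0.01,"dx":0,"dy":0,"dz":0,"wx":0,"wy":0,"wz":0}]}}

```text
t: 10.65
eef_pos: [0.6078, 0.0194, 0.1382]
tool_rot: [0.002, -0.113, 0.994, 0.0]
contact_force: [1.6, 0.2, 9.0]
gripper_width: 0.295
grasp_force: 90.5
```

Request:
{"api": "drive_tool", "payload": {"increments": [{"claw":0.01,"dx":0,"dy":0,"dz":0.0007,"wx":0,"wy":0,"wz":0},{"claw":0.01,"dx":0,"dy":0,"dz":0,"wx":0,"wy":0,"wz":0}]}}

```text
t: 10.9
eef_pos: [0.6083, 0.0195, 0.1379]
tool_rot: [0.003, -0.113, 0.994, 0.0]
contact_force: [2.3, 0.4, 11.1]
gripper_width: 0.293
grasp_force: 90.8
```

Request:
{"api": "drive_tool", "payload": {"increments": [{"claw":0.01,"dx":0,"dy":0,"dz":0.0005,"wx":0,"wy":0,"wz":0},{"claw":0.01,"dx":0,"dy":0,"dz":0,"wx":0,"wy":0,"wz":0}]}}

```text
t: 11.15
eef_pos: [0.6087, 0.0195, 0.1377]
tool_rot: [0.003, -0.113, 0.994, 0.0]
contact_force: [1.7, 0.5, 12.9]
gripper_width: 0.296
grasp_force: 90.9
```

```bash
python3 -c "
from h import *
delta(boxpt(.027,.010,.138))"
```

```text
t 11.15 pos [0.6087 0.0195 0.1377] F [ 1.67  0.49 12.94] M [ 0.32 -0.05 -0.  ] grasp 90.91132879257202 0.2963884349846375
tilt axis z [ 0.0062  0.0012 -1.    ] yaw x deg -167.01
tool delta mm [ 3.4  1.2 -0.3]
```

Request:
{"api": "drive_tool", "payload": {"increments": [{"claw":0.01,"dx":0,"dy":0,"dz":0,"wx":0,"wy":0,"wz":0},{"claw":0.01,"dx":0,"dy":0,"dz":0,"wx":0,"wy":0,"wz":0},{"claw":0.01,"dx":0,"dy":0,"dz":0,"wx":0,"wy":0,"wz":0},{"claw":0.01,"dx":0,"dy":0,"dz":0,"wx":0,"wy":0,"wz":0},{"claw":0.01,"dx":0,"dy":0,"dz":0,"wx":0,"wy":0,"wz":0}]}}

```text
t: 11.78
eef_pos: [0.6087, 0.0196, 0.1377]
tool_rot: [0.003, -0.113, 0.994, 0.0]
contact_force: [1.4, 0.5, 12.7]
gripper_width: 0.292
grasp_force: 90.9
```

Request:
{"api": "drive_tool", "payload": {"increments": [{"claw":0.01,"dx":0,"dy":0,"dz":-0.003,"wx":0,"wy":0,"wz":0},{"claw":0.01,"dx":0,"dy":0,"dz":-0.012,"wx":0,"wy":0,"wz":0},{"claw":0.01,"dx":0,"dy":0,"dz":-0.02,"wx":0,"wy":0,"wz":0},{"claw":0.01,"dx":0,"dy":0,"dz":-0.015,"wx":0,"wy":0,"wz":0},{"claw":0.01,"dx":0.02,"dy":0,"dz":0,"wx":0,"wy":0,"wz":0},{"claw":0.01,"dx":0.03,"dy":0,"dz":0,"wx":0,"wy":0,"wz":0},{"claw":0.01,"dx":0.004,"dy":0,"dz":0,"wx":0,"wy":0,"wz":0},{"claw":0.01,"dx":0,"dy":0,"dz":0,"wx":0,"wy":0,"wz":0}]}}

```text
t: 12.78
eef_pos: [0.5535, 0.007, 0.1855]
tool_rot: [0.0, -0.113, 0.994, 0.0]
contact_force: [0.1, 0.7, -2.8]
gripper_width: 0.291
grasp_force: 88.8
```

Run:
```python
from h import *
delta(boxpt(-.026,.015,.155))
p,d=save('scene','s2'); heightmap('scene',d,p)
p,d=save('top','t2'); heightmap('top',d,p)
```

```text
t 12.775 pos [0.5535 0.007  0.1855] F [ 0.14  0.71 -2.84] M [-0.02 -0.07  0.03] grasp 88.75717878341675 0.29079754519645695
tilt axis z [ 4.e-04  1.e-04 -1.e+00] yaw x deg -167.0
tool delta mm [-0.2  6.2 30.5]
rows x +60..-60, cols y +50..-50 (z mm above bench, +1.5 bias to add)
[[  0   0   0   0   0   0   0   0   0   0   0]
 [  0   0   0   0   0   0   0   0   0   0   0]
 [  0   0   0   0   0   0   0   0   0   0   0]
 [489 500 494  49   0  48   0   0   0   0   0]
 [517 517 516 508 506 500 490 502 502 490   0]
 [527 527 525 520 519 517 515 519 517 513   0]
 [534 535 531 528 526 525 524 527 529 520  27]
 [540 540 530 530 530 530 528 535 534 530 263]
 [448 540 532 531 531 531 531 539 538 523 262]
 [372 538 538 538 537 537 537 538 443 267 262]
 [334 335 532 533 537 537 537 336 236  26 262]
 [ 25   0 111   0   0  52 110 335  25  25  24]
 [ 75  75  58  62  55  58  60  74  74  74  74]]
rows x +60..-60, cols y +50..-50 (z mm above bench, +1.5 bias to add)
[[  0   0   0   0   0   0   0   0   0   0   0]
 [  0   0   0   0   0   0   0   0   0   0   0]
 [  0   0   0   0   0   0   0   0   0   0   0]
 [  0   0   0   0   0   0   0   0   0   0   0]
 [513   0 509   0   0   0   0   0   0   0   0]
 [523 523 522 516 515 513   0 513 512 512   0]
 [531 530 527 524 523 523 521 524 524 522   0]
 [539 537 531 528 527 527 527 531 531 529   0]
 [545 545 541 529 529 529 529 539 538 523   0]
 [552 551 549 550 550 549 545 545 546 518   0]
 [556 555 557 558 558 556 552 552 551   0   0]
 [558 562 567 568 567 564 559 556 555   0   0]
 [562 571 575 575 575 572 566 557 557   0   0]]
```

Request:
{"api": "drive_tool", "payload": {"increments": [{"claw":0.01,"dx":0,"dy":0.006,"dz":0.008,"wx":0,"wy":0,"wz":0},{"claw":0.01,"dx":0,"dy":0,"dz":0.008,"wx":0,"wy":0,"wz":0},{"claw":0.01,"dx":0,"dy":0,"dz":0.002,"wx":0,"wy":0,"wz":0},{"claw":0.01,"dx":0,"dy":0,"dz":0.002,"wx":0,"wy":0,"wz":0},{"claw":0.01,"dx":0,"dy":0,"dz":0.002,"wx":0,"wy":0,"wz":0},{"claw":0.01,"dx":0,"dy":0,"dz":0,"wx":0,"wy":0,"wz":0}]}}

```text
t: 13.62
eef_pos: [0.552, 0.0126, 0.1633]
tool_rot: [-0.0, -0.113, 0.994, -0.0]
contact_force: [0.2, 0.0, -2.4]
gripper_width: 0.297
grasp_force: 88.9
```

Request:
{"api": "drive_tool", "payload": {"increments": [{"claw":0.01,"dx":0,"dy":0,"dz":0.0015,"wx":0,"wy":0,"wz":0},{"claw":0.01,"dx":0,"dy":0,"dz":0.0015,"wx":0,"wy":0,"wz":0},{"claw":0.01,"dx":0,"dy":0,"dz":0,"wx":0,"wy":0,"wz":0}]}}

```text
t: 14.0
eef_pos: [0.5519, 0.0128, 0.1602]
tool_rot: [-0.0, -0.113, 0.994, 0.0]
contact_force: [0.4, 0.5, -2.6]
gripper_width: 0.294
grasp_force: 88.9
```

Request:
{"api": "drive_tool", "payload": {"increments": [{"claw":0.01,"dx":0,"dy":0,"dz":0.0015,"wx":0,"wy":0,"wz":0},{"claw":0.01,"dx":0,"dy":0,"dz":0.0015,"wx":0,"wy":0,"wz":0},{"claw":0.01,"dx":0,"dy":0,"dz":0,"wx":0,"wy":0,"wz":0}]}}

```text
t: 14.38
eef_pos: [0.5521, 0.0127, 0.1573]
tool_rot: [0.0, -0.113, 0.994, -0.0]
contact_force: [0.9, -0.1, -3.0]
gripper_width: 0.293
grasp_force: 88.9
```

Request:
{"api": "drive_tool", "payload": {"increments": [{"claw":0.01,"dx":0,"dy":0,"dz":0.0015,"wx":0,"wy":0,"wz":0},{"claw":0.01,"dx":0,"dy":0,"dz":0.0015,"wx":0,"wy":0,"wz":0},{"claw":0.01,"dx":0,"dy":0,"dz":0,"wx":0,"wy":0,"wz":0}]}}

```text
t: 14.75
eef_pos: [0.5517, 0.0128, 0.154]
tool_rot: [-0.0, -0.113, 0.994, 0.0]
contact_force: [-1.1, -0.9, -3.2]
gripper_width: 0.297
grasp_force: 88.9
```

Request:
{"api": "drive_tool", "payload": {"increments": [{"claw":0.01,"dx":0,"dy":0,"dz":0.0015,"wx":0,"wy":0,"wz":0},{"claw":0.01,"dx":0,"dy":0,"dz":0.0015,"wx":0,"wy":0,"wz":0},{"claw":0.01,"dx":0,"dy":0,"dz":0,"wx":0,"wy":0,"wz":0}]}}

```text
t: 15.12
eef_pos: [0.5519, 0.0128, 0.1511]
tool_rot: [-0.0, -0.113, 0.994, 0.0]
contact_force: [0.3, 0.3, -2.5]
gripper_width: 0.289
grasp_force: 88.9
```

Request:
{"api": "drive_tool", "payload": {"increments": [{"claw":0.01,"dx":0,"dy":0,"dz":0.001,"wx":0,"wy":0,"wz":0},{"claw":0.01,"dx":0,"dy":0,"dz":0.001,"wx":0,"wy":0,"wz":0},{"claw":0.01,"dx":0,"dy":0,"dz":0,"wx":0,"wy":0,"wz":0}]}}

```text
t: 15.5
eef_pos: [0.5519, 0.0128, 0.1492]
tool_rot: [-0.0, -0.113, 0.994, 0.0]
contact_force: [-0.1, -0.4, -3.9]
gripper_width: 0.296
grasp_force: 88.9
```

Request:
{"api": "drive_tool", "payload": {"increments": [{"claw":0.01,"dx":0,"dy":0,"dz":0.0015,"wx":0,"wy":0,"wz":0},{"claw":0.01,"dx":0,"dy":0,"dz":0.0015,"wx":0,"wy":0,"wz":0},{"claw":0.01,"dx":0,"dy":0,"dz":0,"wx":0,"wy":0,"wz":0}]}}

```text
t: 15.88
eef_pos: [0.5519, 0.0128, 0.1461]
tool_rot: [-0.0, -0.113, 0.994, 0.0]
contact_force: [0.2, 0.0, -2.2]
gripper_width: 0.297
grasp_force: 88.9
```

Request:
{"api": "drive_tool", "payload": {"increments": [{"claw":0.01,"dx":0,"dy":0,"dz":0.001,"wx":0,"wy":0,"wz":0},{"claw":0.01,"dx":0,"dy":0,"dz":0.001,"wx":0,"wy":0,"wz":0},{"claw":0.01,"dx":0,"dy":0,"dz":0,"wx":0,"wy":0,"wz":0}]}}

```text
t: 16.25
eef_pos: [0.5523, 0.0128, 0.1446]
tool_rot: [0.0, -0.113, 0.994, 0.0]
contact_force: [-0.3, -0.2, -0.7]
gripper_width: 0.292
grasp_force: 88.9
```

Request:
{"api": "drive_tool", "payload": {"increments": [{"claw":0.01,"dx":0,"dy":0,"dz":0.001,"wx":0,"wy":0,"wz":0},{"claw":0.01,"dx":0,"dy":0,"dz":0,"wx":0,"wy":0,"wz":0}]}}

```text
t: 16.5
eef_pos: [0.5526, 0.0128, 0.1438]
tool_rot: [0.001, -0.113, 0.994, 0.0]
contact_force: [0.1, 0.2, 3.9]
gripper_width: 0.288
grasp_force: 89.3
```

Request:
{"api": "drive_tool", "payload": {"increments": [{"claw":0.01,"dx":0,"dy":0,"dz":0.0008,"wx":0,"wy":0,"wz":0},{"claw":0.01,"dx":0,"dy":0,"dz":0,"wx":0,"wy":0,"wz":0}]}}

```text
t: 16.75
eef_pos: [0.553, 0.0128, 0.1433]
tool_rot: [0.001, -0.113, 0.994, 0.0]
contact_force: [-0.1, -0.9, 6.1]
gripper_width: 0.295
grasp_force: 89.8
```

Request:
{"api": "drive_tool", "payload": {"increments": [{"claw":0.01,"dx":0,"dy":0,"dz":0.0006,"wx":0,"wy":0,"wz":0},{"claw":0.01,"dx":0,"dy":0,"dz":0,"wx":0,"wy":0,"wz":0}]}}

```text
t: 17.0
eef_pos: [0.5534, 0.0129, 0.1431]
tool_rot: [0.002, -0.113, 0.994, 0.0]
contact_force: [-0.0, 0.1, 8.0]
gripper_width: 0.296
grasp_force: 90.0
```

Request:
{"api": "drive_tool", "payload": {"increments": [{"claw":0.01,"dx":0,"dy":0,"dz":0.0008,"wx":0,"wy":0,"wz":0},{"claw":0.01,"dx":0,"dy":0,"dz":0,"wx":0,"wy":0,"wz":0}]}}

```text
t: 17.25
eef_pos: [0.5539, 0.0128, 0.1428]
tool_rot: [0.002, -0.113, 0.994, 0.0]
contact_force: [0.4, 1.0, 10.5]
gripper_width: 0.291
grasp_force: 90.3
```

Request:
{"api": "drive_tool", "payload": {"increments": [{"claw":0.01,"dx":0,"dy":0,"dz":0.0006,"wx":0,"wy":0,"wz":0},{"claw":0.01,"dx":0,"dy":0,"dz":0,"wx":0,"wy":0,"wz":0}]}}

```text
t: 17.5
eef_pos: [0.5544, 0.0128, 0.1425]
tool_rot: [0.003, -0.113, 0.994, -0.0]
contact_force: [0.4, -0.6, 12.3]
gripper_width: 0.293
grasp_force: 90.5
```

Request:
{"api": "drive_tool", "payload": {"increments": [{"claw":0.01,"dx":0,"dy":0,"dz":0.0005,"wx":0,"wy":0,"wz":0},{"claw":0.01,"dx":0,"dy":0,"dz":0,"wx":0,"wy":0,"wz":0},{"claw":0.01,"dx":0,"dy":0,"dz":0,"wx":0,"wy":0,"wz":0},{"claw":0.01,"dx":0,"dy":0,"dz":0,"wx":0,"wy":0,"wz":0},{"claw":0.01,"dx":0,"dy":0,"dz":0,"wx":0,"wy":0,"wz":0}]}}

```text
t: 18.12
eef_pos: [0.5547, 0.0128, 0.1423]
tool_rot: [0.003, -0.113, 0.994, -0.0]
contact_force: [0.5, -1.0, 13.9]
gripper_width: 0.296
grasp_force: 90.7
```

```bash
python3 -c "
from h import *
delta(boxpt(-.026,.015,.138))"
```

```text
t 18.125 pos [0.5547 0.0128 0.1423] F [ 0.47 -1.03 13.92] M [-0.13 -0.16 -0.03] grasp 90.68533301353455 0.29586993794359784
tilt axis z [ 6.1e-03  6.0e-04 -1.0e+00] yaw x deg -167.01
tool delta mm [2.3 0.8 4.3]
```

Request:
{"api": "drive_tool", "payload": {"increments": [{"claw":0.01,"dx":0,"dy":0,"dz":-0.003,"wx":0,"wy":0,"wz":0},{"claw":0.01,"dx":0,"dy":0,"dz":-0.015,"wx":0,"wy":0,"wz":0},{"claw":0.01,"dx":0,"dy":0,"dz":-0.02,"wx":0,"wy":0,"wz":0},{"claw":0.01,"dx":0,"dy":0,"dz":-0.02,"wx":0,"wy":0,"wz":0},{"claw":0.01,"dx":0,"dy":0.02,"dz":-0.01,"wx":0,"wy":0,"wz":0},{"claw":0.01,"dx":0,"dy":0.04,"dz":0,"wx":0,"wy":0,"wz":0},{"claw":0.01,"dx":0,"dy":0.05,"dz":0,"wx":0,"wy":0,"wz":0},{"claw":0.01,"dx":0,"dy":0.05,"dz":0,"wx":0,"wy":0,"wz":0},{"claw":0.01,"dx":0,"dy":0.03,"dz":0,"wx":0,"wy":0,"wz":0},{"claw":0.01,"dx":0,"dy":0.01,"dz":0,"wx":0,"wy":0,"wz":0},{"claw":0.01,"dx":0,"dy":0,"dz":0,"wx":0,"wy":0,"wz":0}]}}

```text
t: 19.5
eef_pos: [0.5067, 0.2072, 0.2078]
tool_rot: [-0.0, -0.113, 0.994, -0.0]
contact_force: [0.6, -0.3, -2.2]
gripper_width: 0.293
grasp_force: 88.9
```

Run:
```python
from h import *
delta(boxpt(-.026,.015,.155))
p,d=save('top','t3'); heightmap('top',d,p)
cv2.imwrite('pics/t3c.png',cv2.resize(p[140:240,140:320,::-1],(720,400),interpolation=3))
```

```text
t 19.5 pos [0.5067 0.2072 0.2078] F [ 0.62 -0.28 -2.19] M [-0.02 -0.    0.02] grasp 88.87732028961182 0.29253254852314
tilt axis z [-7.e-04 -8.e-04 -1.e+00] yaw x deg -166.97
tool delta mm [  -0.7 -199.4   53. ]
rows x +60..-60, cols y +50..-50 (z mm above bench, +1.5 bias to add)
[[40 23 67 46 70 54 44 73 76 67 70]
 [23 23 24 23 23 36 41 36 23 22 24]
 [40 52 50 44 23 44 45 45 24 22 23]
 [46 51 51 47 42 41 44 43 24 23 23]
 [46 52 52 46 49 47 41 38 23 23 24]
 [24 48 51 47 48 50 37 22 22 23 22]
 [22 52 54 50 47 45 48 44 22 22 23]
 [21 52 53 52 50 46 48 47 40 23 23]
 [24 36 54 58 56 49 47 45 23 23 22]
 [35 39 54 56 57 49 46 36 22 24 23]
 [42 46 45 49 49 51 52 45 23 25 24]
 [44 46 44 23 44 53 52 42 22 24 23]
 [37 41 38 22 23 42 39 21 23 22 23]]
```

View pics/t3c.png

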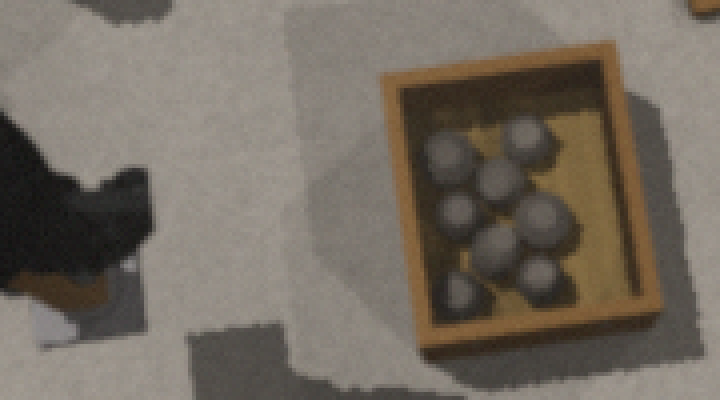

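All eight stones are now visible and spread out. The one at crop (496,250), around x −20, y +20 in the box, stands highest (about 58 mm) and may be wedged. I'll measure it with averaged depth.

```bash
cat > st.py <<'E'
from h import *
def stones(tag,pts,n=5):
    ds=[];ps=[]
    for i in range(n):
        p,d=read_camera('top'); ds.append(d); ps.append(p)
    d=np.median(ds,0).astype(np.float32); p=np.mean(ps,0).astype(np.uint8)
    np.savez('pics/'+tag+'.npz',p=p,d=d)
    T=tobox(world('top',d).reshape(-1,3)).reshape(384,512,3)*1000
    for (u,v) in pts:
        q=T[v-5:v+6,u-5:u+6].reshape(-1,3); q=q[q[:,2]>30]; k=q[:,2]>np.percentile(q[:,2],80)
        print((u,v),'top pt box',q[k].mean(0).round(1),'max',q[:,2].max().round(1))
    return T
if __name__=='__main__':
    c=[(450,157),(527,140),(500,182),(459,215),(545,220),(496,250),(541,279),(462,290)]
    T=stones('t4',[(140+a//4,140+b//4) for a,b in c])
    np.set_printoptions(linewidth=250); print(T[193:218,247:285,2].round().astype(int))
    f=T[...,2][(abs(T[...,0])<50)&(T[...,1]<-32)&(T[...,1]>-50)]; print('floor',np.median(f))
E
python3 st.py
```

```text
(252, 179) top pt box [30.9 34.7 50. ] max 50.9
(271, 175) top pt box [35.5 -9.1 42.8] max 43.5
(265, 185) top pt box [14.1  6.9 46.6] max 49.0
(254, 193) top pt box [-0.8 32.8 52. ] max 53.2
(276, 195) top pt box [-11.1 -12.3  45.9] max 46.9
(264, 202) top pt box [-25.6  15.4  55.5] max 56.5
(275, 209) top pt box [-44.8  -4.4  50. ] max 50.9
(255, 212) top pt box [-46.2  40.   44. ] max 45.0
[[20 21 47 50 52 52 53 52 50 51 51 50 47 44 19 19 20 20 21 20 21 38 39 42 43 45 45 44 45 46 43 47 44 42 40 37 21 19]
 [21 21 46 49 51 50 51 50 52 51 51 48 48 44 20 20 21 22 21 20 18 36 40 41 44 45 45 44 46 46 46 46 42 40 40 20 20 19]
 [22 21 46 48 50 52 50 51 53 52 51 49 47 40 21 20 21 19 20 21 22 37 38 42 44 45 44 46 45 46 45 46 44 41 38 21 21 21]
 [20 19 45 48 47 50 51 52 51 51 49 46 44 28 20 45 48 50 21 18 22 31 39 42 44 45 45 44 46 45 45 45 42 40 38 19 21 21]
 [21 20 38 44 45 48 49 47 47 49 46 45 40 46 49 52 53 53 51 51 50 21 39 41 42 43 46 46 46 46 44 43 41 41 38 20 20 20]
 [19 19 21 35 42 44 46 46 45 45 45 44 48 51 54 56 54 53 51 52 53 47 39 39 41 42 43 44 44 43 43 41 40 40 38 21 21 19]
 [
[... 1546 characters left out ...]
4 43 44 40 36 35 19 21 20 20 19 21 21 20 41 44 45 49 49 50 50 49 46 44 42 21 21 22 20 20]
 [ 2 37 40 43 44 43 44 42 44 44 44 40 39 37 20 21 22 21 21 19 21 19 29 41 43 45 46 47 48 46 47 44 35 22 19 19 21 23]
 [ 6 38 40 43 44 42 43 42 44 44 44 41 38 36 21 21 20 21 22 21 21 21 22 30 40 44 44 44 45 43 44 40 20 20 21 21 21 22]
 [35 37 40 43 42 44 42 43 44 43 43 39 38 35 20 20 21 21 21 20 20 19 21 21 33 41 41 42 41 41 40 21 22 19 19 20 20 20]
 [34 38 39 40 44 44 45 44 45 42 40 41 38 19 21 19 21 21 20 18 20 20 22 20 21 28 20 20 20 20 20 22 20 19 20 19 20 19]
 [47 32 37 40 41 42 43 44 40 41 41 39 38 21 20 21 20 20 23 20 18 20 21 21 20 22 19 19 20 20 20 21 69 71 70 73 70 70]]
floor 20.205122882731924
```

Run:
```python
from h import *
ds=[save('scene','s5') for _ in range(5)]
p=np.mean([a[0] for a in ds],0); d=np.median([a[1] for a in ds],0).astype(np.float32)
q=cv2.resize(np.clip(p[170:240,215:290,::-1]*1.6,0,255).astype(np.uint8),(600,560),interpolation=cv2.INTER_CUBIC); cv2.imwrite('pics/s5c.png',q)
T=tobox(world('scene',d).reshape(-1,3)).reshape(384,512,3)*1000
m=(abs(T[...,0]+22)<16)&(abs(T[...,1]-17)<17)&(T[...,2]>15)
vs,us=np.where(m); print(us.min(),us.max(),vs.min(),vs.max())
for v in range(vs.min(),vs.max()+1):
    print(v,[(u,*T[v,u].round().astype(int)) for u in range(us.min(),us.max()+1,3) if m[v,u]])
```

```text
253 264 193 203
193 [(253, np.int64(-38), np.int64(2), np.int64(51)), (256, np.int64(-26), np.int64(10), np.int64(59)), (259, np.int64(-26), np.int64(19), np.int64(58))]
194 [(253, np.int64(-34), np.int64(2), np.int64(50)), (256, np.int64(-23), np.int64(10), np.int64(57)), (259, np.int64(-22), np.int64(18), np.int64(58))]
195 [(253, np.int64(-33), np.int64(2), np.int64(47)), (256, np.int64(-20), np.int64(10), np.int64(56)), (259, np.int64(-17), np.int64(18), np.int64(58)), (262, np.int64(-23), np.int64(27), np.int64(54))]
196 [(253, np.int64(-24), np.int64(2), np.int64(50)), (256, np.int64(-16), np.int64(10), np.int64(55)), (259, np.int64(-15), np.int64(18), np.int64(56)), (262, np.int64(-22), np.int64(27), np.int64(51))]
197 [(253, np.int64(-23), np.int64(2), np.int64(47)), (256, np.int64(-13), np.int64(10), np.int64(54)), (259, np.int64(-13), np.int64(18), np.int64(54)), (262, np.int64(-19), np.int64(27), np.int64(50))]
198 [(253, np.int64(-31), np.int64(2), np.int64(39)), (256, np.int64(-14), np.int64(10), np.int64(50)), (259, np.int64(-13), np.int64(18), np.int64(51)), (262, np.int64(-19), np.int64(27), np.int64(47))]
199 [(253, np.int64(-33), np.int64(2), np.int64(34)), (256, np.int64(-12), np.int64(10), np.int64(48)), (259, np.int64(-11), np.int64(18), np.int64(49))]
200 [(253, np.int64(-32), np.int64(2), np.int64(31)), (256, np.int64(-11), np.int64(10), np.int64(45)), (259, np.int64(-10), np.int64(18), np.int64(46))]
201 [(253, np.int64(-12), np.int64(2), np.int64(41)), (256, np.int64(-14), np.int64(10), np.int64(40)), (259, np.int64(-12), np.int64(19), np.int64(42))]
202 [(256, np.int64(-15), np.int64(10), np.int64(36))]
203 []
```

View pics/s5c.png

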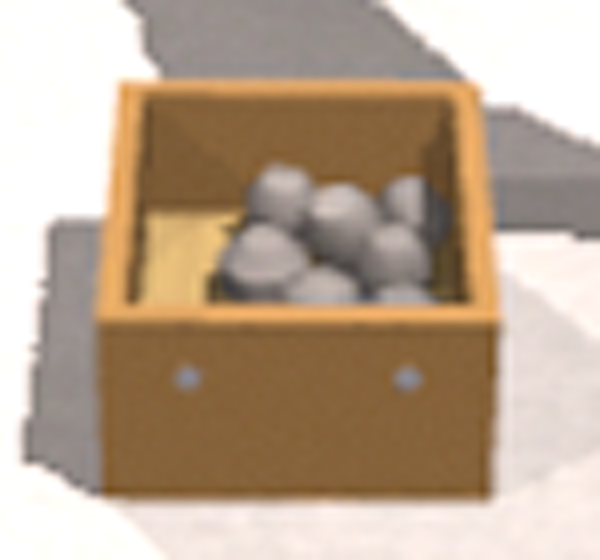

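The far view at crop (340,220) shows the suspect stone a few mm up, wedged between its neighbours. I'll push it a second time with a small drag toward the free spot on the near left.

Request:
{"api": "drive_tool", "payload": {"increments": [{"claw":0.01,"dx":0,"dy":-0.02,"dz":0,"wx":0,"wy":0,"wz":0},{"claw":0.01,"dx":0,"dy":-0.04,"dz":0,"wx":0,"wy":0,"wz":0},{"claw":0.01,"dx":-0.006,"dy":-0.05,"dz":0,"wx":0,"wy":0,"wz":0},{"claw":0.01,"dx":0,"dy":-0.05,"dz":0,"wx":0,"wy":0,"wz":0},{"claw":0.01,"dx":0,"dy":-0.03,"dz":0,"wx":0,"wy":0,"wz":0},{"claw":0.01,"dx":0,"dy":-0.014,"dz":0.01,"wx":0,"wy":0,"wz":0},{"claw":0.01,"dx":0,"dy":0,"dz":0.02,"wx":0,"wy":0,"wz":0},{"claw":0.01,"dx":0,"dy":0,"dz":0.02,"wx":0,"wy":0,"wz":0},{"claw":0.01,"dx":0,"dy":0,"dz":0.008,"wx":0,"wy":0,"wz":0},{"claw":0.01,"dx":0,"dy":0,"dz":0.003,"wx":0,"wy":0,"wz":0},{"claw":0.01,"dx":0,"dy":0,"dz":0,"wx":0,"wy":0,"wz":0}]}}

```text
t: 21.42
eef_pos: [0.5591, 0.0106, 0.1473]
tool_rot: [0.0, -0.113, 0.994, 0.0]
contact_force: [0.2, -0.6, -3.3]
gripper_width: 0.295
grasp_force: 89.0
```

Request:
{"api": "drive_tool", "payload": {"increments": [{"claw":0.01,"dx":0,"dy":0,"dz":0.001,"wx":0,"wy":0,"wz":0},{"claw":0.01,"dx":0,"dy":0,"dz":0.001,"wx":0,"wy":0,"wz":0},{"claw":0.01,"dx":0,"dy":0,"dz":0.0005,"wx":0,"wy":0,"wz":0},{"claw":0.01,"dx":0,"dy":0,"dz":0,"wx":0,"wy":0,"wz":0}]}}

```text
t: 21.92
eef_pos: [0.5591, 0.0102, 0.1448]
tool_rot: [0.0, -0.113, 0.994, 0.0]
contact_force: [0.6, -0.3, -1.5]
gripper_width: 0.295
grasp_force: 89.1
```

Request:
{"api": "drive_tool", "payload": {"increments": [{"claw":0.01,"dx":0,"dy":0,"dz":0.001,"wx":0,"wy":0,"wz":0},{"claw":0.01,"dx":0,"dy":0,"dz":0.0006,"wx":0,"wy":0,"wz":0},{"claw":0.01,"dx":0,"dy":0,"dz":0,"wx":0,"wy":0,"wz":0}]}}

```text
t: 22.3
eef_pos: [0.5595, 0.0102, 0.1436]
tool_rot: [0.001, -0.113, 0.994, 0.0]
contact_force: [-0.2, -1.3, 5.1]
gripper_width: 0.293
grasp_force: 89.9
```

Request:
{"api": "drive_tool", "payload": {"increments": [{"claw":0.01,"dx":0.001,"dy":0.001,"dz":0,"wx":0,"wy":0,"wz":0},{"claw":0.01,"dx":0.001,"dy":0.001,"dz":0,"wx":0,"wy":0,"wz":0},{"claw":0.01,"dx":0.001,"dy":0.001,"dz":0,"wx":0,"wy":0,"wz":0}]}}

```text
t: 22.68
eef_pos: [0.5554, 0.0124, 0.1433]
tool_rot: [0.0, -0.113, 0.994, 0.0]
contact_force: [-0.8, 0.5, 5.7]
gripper_width: 0.287
grasp_force: 90.0
```

Request:
{"api": "drive_tool", "payload": {"increments": [{"claw":0.01,"dx":0.0015,"dy":0.0015,"dz":0.0003,"wx":0,"wy":0,"wz":0},{"claw":0.01,"dx":0.0015,"dy":0.0015,"dz":0.0003,"wx":0,"wy":0,"wz":0},{"claw":0.01,"dx":0.0015,"dy":0.0015,"dz":0,"wx":0,"wy":0,"wz":0}]}}

```text
t: 23.05
eef_pos: [0.549, 0.0162, 0.1419]
tool_rot: [-0.001, -0.113, 0.994, 0.0]
contact_force: [-0.3, 0.6, 0.0]
gripper_width: 0.293
grasp_force: 89.7
```

Request:
{"api": "drive_tool", "payload": {"increments": [{"claw":0.01,"dx":0.0015,"dy":0.0015,"dz":0.0003,"wx":0,"wy":0,"wz":0},{"claw":0.01,"dx":0.0015,"dy":0.0015,"dz":0.0003,"wx":0,"wy":0,"wz":0},{"claw":0.01,"dx":0.0015,"dy":0.0015,"dz":0,"wx":0,"wy":0,"wz":0}]}}

```text
t: 23.42
eef_pos: [0.5446, 0.019, 0.1417]
tool_rot: [0.0, -0.113, 0.994, -0.0]
contact_force: [0.5, -1.3, 0.5]
gripper_width: 0.292
grasp_force: 89.6
```

The stone is yielding. I'll press down here.

Request:
{"api": "drive_tool", "payload": {"increments": [{"claw":0.01,"dx":0,"dy":0,"dz":0.001,"wx":0,"wy":0,"wz":0},{"claw":0.01,"dx":0,"dy":0,"dz":0.0005,"wx":0,"wy":0,"wz":0},{"claw":0.01,"dx":0,"dy":0,"dz":0,"wx":0,"wy":0,"wz":0}]}}

```text
t: 23.8
eef_pos: [0.5448, 0.0191, 0.141]
tool_rot: [0.0, -0.113, 0.994, 0.0]
contact_force: [0.0, -0.6, 8.6]
gripper_width: 0.295
grasp_force: 90.2
```

Request:
{"api": "drive_tool", "payload": {"increments": [{"claw":0.01,"dx":0,"dy":0,"dz":0.001,"wx":0,"wy":0,"wz":0},{"claw":0.01,"dx":0,"dy":0,"dz":0,"wx":0,"wy":0,"wz":0}]}}

```text
t: 24.05
eef_pos: [0.5451, 0.0191, 0.1405]
tool_rot: [0.001, -0.113, 0.994, 0.0]
contact_force: [-1.0, -1.4, 12.4]
gripper_width: 0.298
grasp_force: 90.9
```

Request:
{"api": "drive_tool", "payload": {"increments": [{"claw":0.01,"dx":0,"dy":0,"dz":0.0002,"wx":0,"wy":0,"wz":0},{"claw":0.01,"dx":0,"dy":0,"dz":0,"wx":0,"wy":0,"wz":0},{"claw":0.01,"dx":0,"dy":0,"dz":0,"wx":0,"wy":0,"wz":0},{"claw":0.01,"dx":0,"dy":0,"dz":0,"wx":0,"wy":0,"wz":0},{"claw":0.01,"dx":0,"dy":0,"dz":0,"wx":0,"wy":0,"wz":0}]}}

```text
t: 24.68
eef_pos: [0.5451, 0.0191, 0.1405]
tool_rot: [0.001, -0.113, 0.994, 0.0]
contact_force: [-2.2, -1.8, 13.0]
gripper_width: 0.298
grasp_force: 90.9
```

Request:
{"api": "drive_tool", "payload": {"increments": [{"claw":0.01,"dx":0,"dy":0,"dz":-0.003,"wx":0,"wy":0,"wz":0},{"claw":0.01,"dx":0,"dy":0,"dz":-0.015,"wx":0,"wy":0,"wz":0},{"claw":0.01,"dx":0,"dy":0,"dz":-0.02,"wx":0,"wy":0,"wz":0},{"claw":0.01,"dx":0,"dy":0,"dz":-0.02,"wx":0,"wy":0,"wz":0},{"claw":0.01,"dx":0,"dy":0.02,"dz":-0.01,"wx":0,"wy":0,"wz":0},{"claw":0.01,"dx":0,"dy":0.04,"dz":0,"wx":0,"wy":0,"wz":0},{"claw":0.01,"dx":0,"dy":0.05,"dz":0,"wx":0,"wy":0,"wz":0},{"claw":0.01,"dx":0,"dy":0.05,"dz":0,"wx":0,"wy":0,"wz":0},{"claw":0.01,"dx":0,"dy":0.03,"dz":0,"wx":0,"wy":0,"wz":0},{"claw":0.01,"dx":0,"dy":0,"dz":0,"wx":0,"wy":0,"wz":0}]}}

```text
t: 25.92
eef_pos: [0.4999, 0.2076, 0.207]
tool_rot: [-0.001, -0.116, 0.993, 0.001]
contact_force: [0.1, -0.6, -2.9]
gripper_width: 0.295
grasp_force: 89.1
```

Run:
```python
from h import *
from st import stones
np.set_printoptions(linewidth=250)
T=stones('t6',[]); print(T[172:218,247:285,2].round().astype(int))
p=np.load('pics/t6.npz')['p']; cv2.imwrite('pics/t6c.png',cv2.resize(p[145:230,230:310,::-1],(560,595),interpolation=2))
delta(boxpt(-.026,.015,.155))
```

```text
[[21 20 22 ... 21 21 21]
 [22 20 43 ... 21 21 20]
 [44 45 46 ... 19 21 19]
 ...
 [21 37 39 ... 20 21 20]
 [33 38 39 ... 21 21 21]
 [46 35 39 ... 71 70 69]]
t 26.175 pos [0.5019 0.2028 0.2069] F [ 0.26  0.83 -1.92] M [ 0.02 -0.02 -0.02] grasp 89.12643671035767 0.29528405521955103
tilt axis z [-4.e-04 -8.e-04 -1.e+00] yaw x deg -167.12
tool delta mm [  -6.9 -196.2   52.1]
```

View pics/t6c.png

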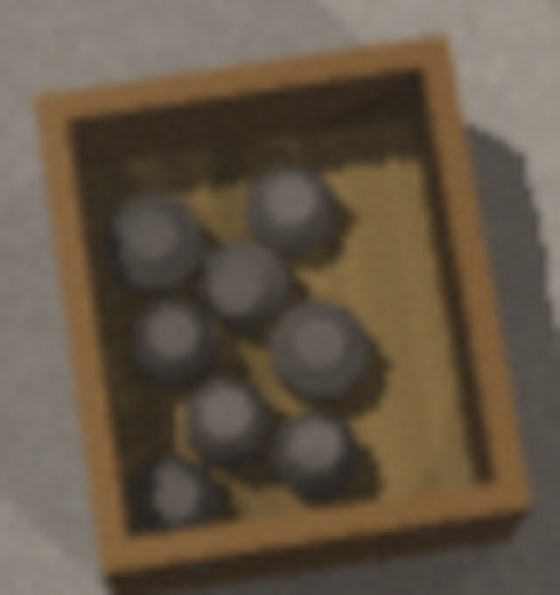

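All eight stones are separate with floor visible between them, and the wedged one, now at (228,420), has moved. I'll check heights.

Run:
```python
from h import *
np.set_printoptions(linewidth=250,threshold=99999)
d=np.load('pics/t6.npz')['d']; T=tobox(world('top',d).reshape(-1,3)).reshape(384,512,3)*1000
f=20.2
for c in [(155,240),(293,205),(245,283),(175,340),(320,350),(228,420),(315,450),(178,495)]:
    u,v=230+c[0]//7,145+c[1]//7; q=T[v-4:v+5,u-4:u+5].reshape(-1,3); q=q[q[:,2]>30]; k=q[:,2]>np.percentile(q[:,2],75)
    print((u,v),q[k].mean(0).round(1)-[0,0,f])
print(T[193:216,250:282,2].round().astype(int))
```

```text
(252, 179) [30.6 33.8 29.7]
(271, 174) [ 35.9 -10.3  23. ]
(265, 185) [13.7  6.4 26.5]
(255, 193) [-2.6 33.1 31.7]
(275, 195) [-10.3 -11.4  25.8]
(262, 205) [-28.8  19.9  33.7]
(275, 209) [-44.   -4.4  29.7]
(255, 215) [-51.5  41.4  24.1]
[[50 51 52 51 52 50 52 52 51 48 45 21 19 18 19 21 20 19 37 40 43 44 46 46 46 46 46 46 44 45 42 40]
 [49 51 52 52 52 51 51 51 50 44 44 20 21 20 22 23 20 19 38 40 42 44 45 45 46 46 46 45 46 44 42 41]
 [48 50 51 53 52 52 50 50 49 45 38 19 21 21 21 21 21 20 37 40 43 43 46 46 44 45 45 46 45 45 41 40]
 [46 46 49 52 51 50 49 49 45 44 30 21 21 20 19 18 20 21 31 39 42 43 46 45 45 45 45 46 44 43 43 40]
 [45 45 48 50 49 48 49 46 45 38 20 20 21 19 20 20 21 20 20 39 41 40 43 45 45 46 46 45 42 40 41 41]
 [35 43 45 46 46 46 46 44 44 29 20 19 21 22 21 21 21 21 19 38 39 41 42 43 43 45 44 43 41 42 39 37]
 [20 35 43 44 44 43 41 38 36 19 47 48 46 46 21 21 21 21 20 33 37 39 40 43 43 42 43 42 40 40 38 28]
 [20 20 30 37 34 32 28 20 45 48 50 53 51 50 49 47 20 21 20 21 29 38 39 40 40 39 39 40 39 38 22 21]
 [21 19 21 20 20 21 19 45 48 51 54 53 55 53 54 49 47 21 21 21 21 30 3
[... 716 characters left out ...]
41 20]
 [20 21 20 18 21 21 20 35 45 47 48 50 49 47 48 47 42 18 20 44 46 50 49 50 48 49 49 50 49 47 42 20]
 [20 20 21 37 37 38 20 22 32 43 47 49 47 45 44 42 31 21 21 44 48 49 52 49 49 48 49 49 49 44 44 20]
 [38 37 39 39 40 40 38 37 21 31 41 38 38 34 30 28 20 20 20 43 46 46 50 49 48 49 50 49 47 44 42 21]
 [38 40 40 43 43 42 41 40 39 35 21 20 20 21 19 20 22 22 20 40 42 46 49 50 50 48 49 47 45 43 20 20]
 [39 43 45 43 44 42 44 43 41 38 21 19 21 19 22 21 20 19 20 27 39 43 46 47 46 46 46 46 43 34 21 21]
 [41 44 43 43 43 44 44 44 41 40 35 20 19 21 20 20 21 20 20 21 30 42 43 44 44 43 43 45 42 21 20 20]
 [42 45 43 45 42 43 44 44 41 40 36 19 20 20 20 20 20 20 20 20 19 33 41 43 42 41 40 39 21 20 21 22]]
```

The tallest stone's top is 33.7 mm above the floor, and it stands free on the false bottom, so this is one layer. Now I'll put the tamper back near its original spot.

Request:
{"api": "drive_tool", "payload": {"increments": [{"claw":0.01,"dx":-0.018,"dy":0.014,"dz":0,"wx":0,"wy":0,"wz":0},{"claw":0.01,"dx":-0.018,"dy":0.014,"dz":0,"wx":0,"wy":0,"wz":0},{"claw":0.01,"dx":-0.018,"dy":0.014,"dz":0.01,"wx":0,"wy":0,"wz":0},{"claw":0.01,"dx":0,"dy":0,"dz":0.025,"wx":0,"wy":0,"wz":0},{"claw":0.01,"dx":0,"dy":0,"dz":0.03,"wx":0,"wy":0,"wz":0},{"claw":0.01,"dx":0,"dy":0,"dz":0.03,"wx":0,"wy":0,"wz":0},{"claw":0.01,"dx":0,"dy":0,"dz":0.015,"wx":0,"wy":0,"wz":0},{"claw":0.01,"dx":0,"dy":0,"dz":0.006,"wx":0,"wy":0,"wz":0},{"claw":0.01,"dx":0,"dy":0,"dz":0,"wx":0,"wy":0,"wz":0}]}}

```text
t: 27.3
eef_pos: [0.5453, 0.2573, 0.0914]
tool_rot: [0.0, -0.113, 0.994, 0.0]
contact_force: [-0.2, -0.6, -1.9]
gripper_width: 0.294
grasp_force: 89.1
```

Request:
{"api": "drive_tool", "payload": {"increments": [{"claw":0.01,"dx":0,"dy":0,"dz":0.001,"wx":0,"wy":0,"wz":0},{"claw":0.01,"dx":0,"dy":0,"dz":0.0007,"wx":0,"wy":0,"wz":0},{"claw":0.01,"dx":0,"dy":0,"dz":0,"wx":0,"wy":0,"wz":0}]}}

```text
t: 27.68
eef_pos: [0.545, 0.2575, 0.0897]
tool_rot: [0.0, -0.113, 0.994, 0.0]
contact_force: [-0.8, -0.4, -2.4]
gripper_width: 0.293
grasp_force: 89.1
```

```bash
python3 -c "
from h import *
delta([.546,.256,.0871])"
```

```text
t 27.675 pos [0.545  0.2575 0.0897] F [-0.82 -0.38 -2.44] M [ 0.04  0.02 -0.02] grasp 89.06304001808167 0.29306349426857414
tilt axis z [ 5.e-04  3.e-04 -1.e+00] yaw x deg -167.0
tool delta mm [-0.7 -1.7  2.6]
```

Request:
{"api": "drive_tool", "payload": {"increments": [{"claw":0.01,"dx":0,"dy":0,"dz":0.001,"wx":0,"wy":0,"wz":0},{"claw":0.01,"dx":0,"dy":0,"dz":0.0008,"wx":0,"wy":0,"wz":0},{"claw":0.01,"dx":0,"dy":0,"dz":0,"wx":0,"wy":0,"wz":0}]}}

```text
t: 28.05
eef_pos: [0.5447, 0.2574, 0.0874]
tool_rot: [-0.0, -0.113, 0.994, -0.0]
contact_force: [-0.7, 0.1, -3.1]
gripper_width: 0.294
grasp_force: 89.1
```

Request:
{"api": "drive_tool", "payload": {"increments": [{"claw":0.01,"dx":0,"dy":0,"dz":0.0007,"wx":0,"wy":0,"wz":0},{"claw":0.01,"dx":0,"dy":0,"dz":0,"wx":0,"wy":0,"wz":0},{"claw":0.01,"dx":0,"dy":0,"dz":0,"wx":0,"wy":0,"wz":0}]}}

```text
t: 28.42
eef_pos: [0.5449, 0.2574, 0.0872]
tool_rot: [0.0, -0.113, 0.994, 0.0]
contact_force: [-2.1, -1.1, 2.4]
gripper_width: 0.29
grasp_force: 89.9
```

Request:
{"api": "drive_tool", "payload": {"increments": [{"claw":0.03,"dx":0,"dy":0,"dz":0,"wx":0,"wy":0,"wz":0},{"claw":0.035,"dx":0,"dy":0,"dz":0,"wx":0,"wy":0,"wz":0},{"claw":0.05,"dx":0,"dy":0,"dz":0,"wx":0,"wy":0,"wz":0},{"claw":0.085,"dx":0,"dy":0,"dz":0,"wx":0,"wy":0,"wz":0},{"claw":0.085,"dx":0,"dy":0,"dz":0,"wx":0,"wy":0,"wz":0},{"claw":0.085,"dx":0,"dy":0,"dz":0,"wx":0,"wy":0,"wz":0},{"claw":0.085,"dx":0,"dy":0,"dz":0,"wx":0,"wy":0,"wz":0},{"claw":0.085,"dx":0,"dy":0,"dz":-0.01,"wx":0,"wy":0,"wz":0},{"claw":0.085,"dx":0,"dy":0,"dz":-0.02,"wx":0,"wy":0,"wz":0},{"claw":0.085,"dx":0,"dy":0,"dz":-0.03,"wx":0,"wy":0,"wz":0},{"claw":0.085,"dx":0,"dy":0,"dz":-0.04,"wx":0,"wy":0,"wz":0},{"claw":0.085,"dx":0,"dy":0,"dz":-0.03,"wx":0,"wy":0,"wz":0},{"claw":0.085,"dx":0,"dy":0.04,"dz":0,"wx":0,"wy":0,"wz":0},{"claw":0.085,"dx":0,"dy":0.04,"dz":0,"wx":0,"wy":0,"wz":0},{"claw":0.085,"dx":0,"dy":0.04,"dz":0,"wx":0,"wy":0,"wz":0},{"claw":0.085,"dx":0,"dy":0,"dz":0,"wx":0,"wy":0,"wz":0},{"claw":0.085,"dx":0,"dy":0,"dz":0,"wx":0,"wy":0,"wz":0}]}}

```text
t: 30.55
eef_pos: [0.5181, 0.3737, 0.2172]
tool_rot: [0.0, -0.113, 0.994, -0.0]
contact_force: [0.2, -0.5, 0.9]
gripper_width: 0.995
grasp_force: 0.0
```

Run:
```python
from h import *
delta([.546,.256,.0871])
p,d=save('scene','s7'); cv2.imwrite('pics/s7c.png',cv2.resize(p[140:260,200:400,::-1],(800,480),interpolation=2))
W=world('scene',d); v,u=np.mgrid[:384,:512]; m=(abs(W[...,0]-.545)<.05)&(abs(W[...,1]-.257)<.05)&(d>0)
for a,b in((.1,.125),(.05,.09),(.006,.015)):
    k=m&(W[...,2]>a)&(W[...,2]<b); print(a,k.sum(),np.median(W[k],0).round(4))
```

```text
t 30.55 pos [0.5181 0.3737 0.2172] F [ 0.23 -0.47  0.93] M [ 0.   -0.05 -0.  ] grasp 0.0 0.9951232713831625
tilt axis z [ 4.e-04 -5.e-04 -1.e+00] yaw x deg -167.01
tool delta mm [  -0.7 -120.9  130.1]
0.1 92 [0.5533 0.2583 0.1102]
0.05 150 [0.5573 0.2581 0.0706]
0.006 142 [0.5628 0.2559 0.0115]
```

View pics/s7c.png

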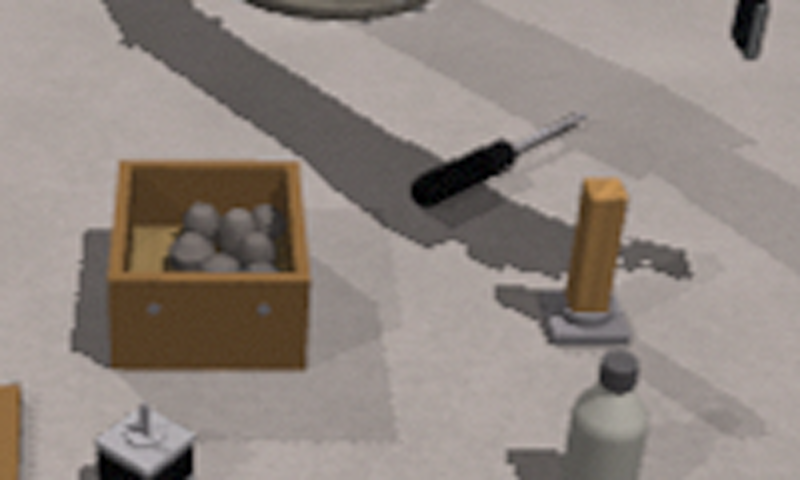

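The tamper stands upright on the bench at (597,260), the stones lie level in the box, and nothing else has moved. I'm handing in.

```bash
python3 -c "
from station import *
print(hand_in())"
```

```text
the job is handed in; nothing more can be done
None
```

The job is handed in at about 30.5 s, with no verdict returned: the stones lie in one level layer by the top camera, each end was pushed at 16–17 N for about half a second (far end first, the near end pushed again to free a wedged stone), and the tamper stands upright on the bench, released.

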